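Grease the microscope's stage slide: couple onto the tilted nipple and hold it open

ROBOT

A 6-joint arm with a two-finger parallel gripper is mounted at the origin on a cart in front of the work surface, level with it; the furniture and walls round the work are solid. World frame = base frame: x ahead of the robot, y to its left, z up, the work surface at z = 0. Lengths are in m, angles in degrees, forces in N, time in s.
With the tool pointing down it reaches from about 0.3 to 0.75 m from the base axis. Payload 8.5 kg.
Tool frame: the origin (TCP) lies between the finger pads; the fingertips stand env.finger_overhang ahead of it and the grasp point (between the pads) lies 2 mm behind it (env.finger_overhang is the distance from the TCP to the fingertips, in m); z points along the fingers, y is the line along which they close (so a half turn about z gives the same grasp; the last joint's range is limited). The gripper opens to 85 mm and grips with 20 to 120 N. Pads are 22 mm wide; open, the fingers measure 114 mm over their backs; the gripper's body (76 mm by 85 mm) begins 54 mm behind the grasp point. The pads swing forward as they close: fully open they stand 13 mm farther back than shut.
Start: joints at [55.617, 21.807, 74.336, -0, 83.858, -12.336], TCP at [0.206, 0.51, 0.248] pointing down, gripper open.
Joint ranges: [-178.18, 178.18], [-50.72, 133.34], [12.68, 142.11], [-81.47, 261.47], [9.98, 163.14], [-165.26, 165.26]. Speed limits (degrees/s): [136.94, 136.94, 180, 180, 180, 180].

INTERFACE

Orientations are given as a 3x3 rotation matrix whose columns are the frame's x, y, z axes.
In Python, from rig import env gives the robot as it stands. The module is installed in compiled form; this text tells all that it offers.
- The arm moves only by the tool jog_arm, never from a script. Its arguments are lists of equal length, an entry for each row: "hand": the finger opening in m, from 0 to 0.0854; "travel": the shift along the world's x, y, z in m, a list of three; "yaw": the turn about the world's z in rad. A call has exactly 5 rows; each row shifts and turns the commanded pose from where the row before left it; what a row does not reach is not made up. A row lasts 1/8 s, in which the tool goes at most 62.5 mm and 10.7 degrees, less where a joint would pass 70% of its speed; a pose out of reach is approached as far as the arm can. A call is refused whole if a number of a shift passes 0.0625 or a number of a turn 0.188, either way. A call with a gripper value outside its range is refused whole. The fingers move at their own pace and stop on an object; "grip_force" is the grip in N (left out, the last holds). Time passes only in rows, so rows that do not move let the fingers close, or fill a call up. It gives the time, the measured TCP pose, the force, the opening and the grip force at its end, in the units of the state.
- env.observe(): the state, without advancing time (a new reading comes with each control period).
- env.get_image(name): name is "scene" or "top"; returns the picture (480x640x3 uint8, red, green, blue); there is no depth.
- env.calibration(name): a dict with "fx", "fy", "cx", "cy" (pixels), "position" and "rotation" of the camera in the world. Camera axes: x right, y down, z forward; pixel columns grow to the right and rows downward; lengths in m; the calibration is good to about 2 mm. A picture is of the moment at which its call begins. calibration takes no time and is no camera call.
- env.close_job(): hands the job in; it is judged then, once.
The state is a dict: "time_s": time; "q": joint angles; "qvel": joint speeds; "joint_efforts": joint torques, N m; "position": TCP position; "tool_rot": TCP orientation; "ft_force": force on the tool from outside, world axes, zero at the start; "wrist_torque": the same for the moment, N m; "grip_width": finger opening in m; "gripper_force": force on a finger pad.
Only numpy, scipy, OpenCV 4.12 (cv2) and the standard library are available. Lean on these libraries where they do the work, as an engineer would, in place of code of your own. Each camera call takes 0.05 s, during which the arm holds its last target. There are 200 camera calls.

TASK

Take the orange hand greaser by its grip, slide it out through the open front of its slotted rest, and press its coupler squarely, in line with the tilted brass nipple on the stage slide, until it snaps fully home. Keep pushing so that the sprung nipple is pressed well down into its boss, at least half of its travel, and finish while still gripping the greaser and holding the nipple down. Leave the other things on the table where they are.

Things in the scene. Friction and masses are not known exactly. Their poses are not given: they have to be found in the camera images.
- greaser_grip (a point): Centre of the hand greaser's orange grip, a 24 x 24 mm square bar 60 mm long with faces square to its x and y; z runs along the greaser from coupler to grip end, straight up while it stands in the rest. Grip it above the rest's upper shelf, from 21 mm below this centre to 30 mm above it.
- greaser: The whole rigid greaser, 116 mm long, about 0.16 kg; origin on its axis at the coupler's mouth, 80 mm below greaser_grip, z towards the grip. Along z from the mouth: steel coupler 28 mm wide, 0 to 30 mm; neck 16 mm wide to 44 mm; collar 36 mm wide to 50 mm; orange grip to 110 mm; black cap 21 mm wide to 116 mm.
- coupler_seat (a point): On the greaser's axis, 65 mm below greaser_grip: ceiling of the coupler's bore, 15 mm inside its mouth. Bore 19 mm wide; three sprung jaws 3.5 mm inside the mouth narrow it to 10 mm. Pushed with 3 to 7 N they spread over the nipple's head and snap in behind it, starting 4 mm before nipple_top meets this point. Fully home the two points coincide.
- rest: Grey rest fixed to the table, 84 x 90 mm, 71 mm high; origin under its middle, z up. Two slotted shelves, slots along its x, open only at its -x front, 30 mm from the origin. The greaser's axis starts within 8 mm of the origin, mouth 12 mm above the table.
- rest_slot (a point): Point in the rest on its upper shelf's top, 71 mm above its origin; axes as the rest. The greaser's collar sits on the lower shelf (top at 56 mm, slot 20 mm wide) beneath the upper one (65 to 71 mm, slot 28 mm wide): it can rise only 3 mm and cannot be lifted out. It slides out level along the rest's -x and is free once its axis is 60 mm from this point.
- slide_block: Stage slide in aluminium and steel, fixed to the table, 130 x 76 mm, 39 mm high, with a round boss of 30 mm diameter that carries the nipple. Origin under its middle on the table, z up. Boss and nipple lean 25 degrees from vertical towards its own -x.
- nipple_top (a point): Centre of the brass nipple's flat tip, about 84 mm above the table; z is the nipple's axis, out of the boss, 25 degrees from vertical; y is level. Tip 6 mm wide, cone widening to a 15 mm head 7.5 to 8.5 mm below the tip, then an 8 mm stem; boss face 25.5 mm below the tip. It moves with the nipple.
- nipple (a joint): How far the nipple is pressed along its axis into the boss: 0 fully out, 0.008 m at its stop. Its spring gives way at about 9 N and needs about 14 N at the stop.
- cotton_jar: Glass jar of cotton with a steel lid, 74 mm wide, 107 mm high; origin under its middle. A bystander: leave it alone.
- gel_bottle: Gel bottle, 58 mm wide, 153 mm high; origin under its middle. A bystander: leave it alone.
- stain_a: Brown bottle with white cap, 42 mm wide, 92 mm high; origin under its middle. A bystander: leave it alone.
- lcd_clock: White digital clock, 82 x 94 mm, 77 mm high; origin under its middle. A bystander: leave it alone.
- petri_dish: Clear covered petri dish, 59 mm wide, 14 mm high; origin under its middle. A bystander: leave it alone.
- timer: White digital timer, 62 mm square, 20 mm high; origin under its middle. A bystander: leave it alone.
- tweezers: Steel tweezers, 118 mm long, 7 mm high; origin under its middle. A bystander: leave it alone.
There are look-alikes about, which are no part of the job. Leave any red look-alike of the greaser alone.

How it is judged (in metres and radians):
On the way, in this order (a step that is already met when the one before it is completed fails the run):
1. the greaser is gripped and its axis is at least 55 mm out of the middle of the rest, through the open front (x of greaser_grip in the frame of rest below -0.055 m and contact force between the fingers and greaser above 1 N), for 0.1 s.
2. the coupler is snapped fully home on the nipple, square to it (z of coupler_seat in the frame of nipple_top between -0.004 and 0.0015 m and distance between coupler_seat and nipple_top below 0.005 m and angle between the z axis of coupler_seat and the z axis of nipple_top, either way round below 0.12 rad), for 0.2 s.
At the end, for the whole second after the job is handed in: Coupler home on the nipple (within 1.5 mm along its axis, 5 mm overall, axes within 0.12 rad), nipple held at least 4 mm down with more than 6 N, greaser gripped with more than 2 N, still (under 20 mm/s) and not touching the rest (all of step 2 and value of joint nipple above 0.004 m and contact force between greaser and slide_block above 6 N and contact force between the fingers and greaser above 2 N and linear speed of greaser below 0.02 m/s and contact force between greaser and rest below 0.1 N); the arm keeps its last pose, push and grip.
It fails at once if a bystander is moved more than 25 mm (distance of any of cotton_jar, gel_bottle, stain_a, lcd_clock, petri_dish, timer, tweezers from where it was at the start of the episode above 0.025 m).
It also fails if it takes over 48 s, if anything falls off the work surface, if the arm or the gripper's body presses on something with over 40 N, if the wrist force passes 120 N, or if a joint passes its speed limit or range.

## Working session

There is one attempt and no reset: what is moved stays moved. The work goes in short steps, Python scripts to look and compute and a tool call to move; the robot and the scene stay as the last step left them, time stands still between calls to the robot, and variables do not carry over. Pictures are saved under pics/ and viewed, at most 10 in all, crops included, and the job is handed in when it is done.

Besides the shell and the picture viewer there is one more tool, called after "Request:" as name([rows], argument=value, ...), one row to a line, values as JSON. jog_arm: Moves the arm, as the interface text tells. Its arguments: {"type":"object","properties":{"hand":{"type":"array"},"travel":{"type":"array"},"yaw":{"type":"array"},"grip_force":{"type":"number"}},"required":["hand","travel","yaw"]}

```bash
mkdir -p pics; python3 - <<'E'
from rig import env
import cv2,numpy as np
o=env.observe()
for k,v in o.items(): print(k,np.round(v,3).tolist())
print(env.finger_overhang)
for n in("scene","top"):
    c=env.calibration(n);print(n,{k:np.round(v,4).tolist() for k,v in c.items()})
    cv2.imwrite(f"pics/{n}0.png",env.get_image(n)[:,:,::-1])
E
```

```text
time_s 0.0
q [55.618, 21.842, 74.386, 0.001, 83.859, -12.335]
qvel [-0.013, 0.016, 0.058, -0.011, 0.017, -0.048]
joint_efforts [0.001, -44.846, -23.128, -0.0, 0.005, -0.0]
position [0.206, 0.51, 0.248]
tool_rot [[-0.927, 0.375, -0.001], [0.375, 0.927, -0.001], [0.0, -0.001, -1.0]]
ft_force [-0.448, 0.131, 0.28]
wrist_torque [-0.002, 0.045, -0.012]
gripper_force 0.0
grip_width 0.086
0.017
scene {'fx': 538.5919, 'fy': 538.5919, 'cx': 323.7379, 'cy': 238.6501, 'position': [-0.1505, -0.4518, 0.773], 'rotation': [[0.4621, -0.5896, 0.6624], [-0.8868, -0.3164, 0.337], [0.0108, -0.7431, -0.6691]]}
top {'fx': 573.8687, 'fy': 573.8687, 'cx': 331.1785, 'cy': 243.9185, 'position': [0.4458, -0.1155, 1.0478], 'rotation': [[0.0173, -0.9954, 0.0938], [-0.9997, -0.0186, -0.0139], [0.0156, -0.0935, -0.9955]]}
```

View pics/scene0.png

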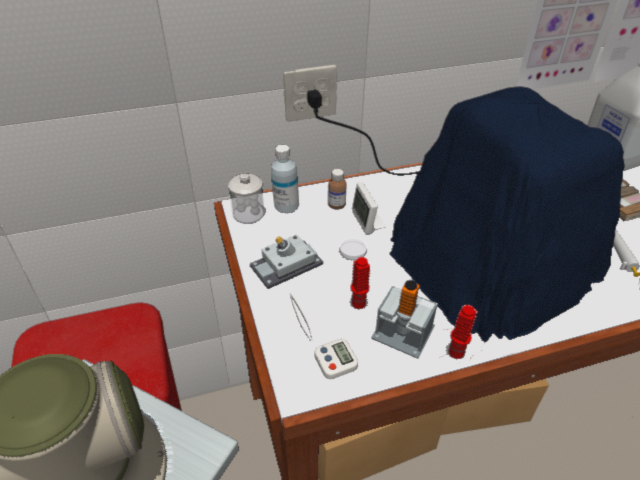

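View pics/top0.png

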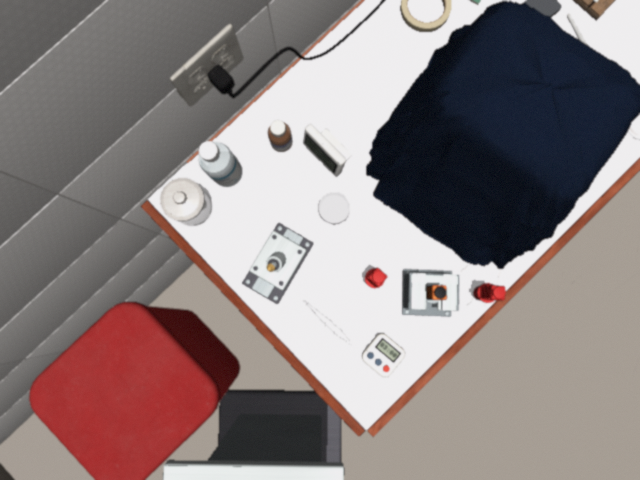

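```bash
python3 - <<'E'
import cv2,numpy as np
t=cv2.imread("pics/top0.png");s=cv2.imread("pics/scene0.png")
f=lambda im,x,y,w,h:cv2.resize(im[y:y+h,x:x+w],(400,300),interpolation=cv2.INTER_CUBIC)
a=np.vstack([np.hstack([f(t,390,250,80,60),f(s,360,270,100,75)]),np.hstack([f(t,235,220,88,66),f(s,240,220,96,72)])])
cv2.imwrite("pics/crop0.png",a)
E
```

```text
(no output)
```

View pics/crop0.png

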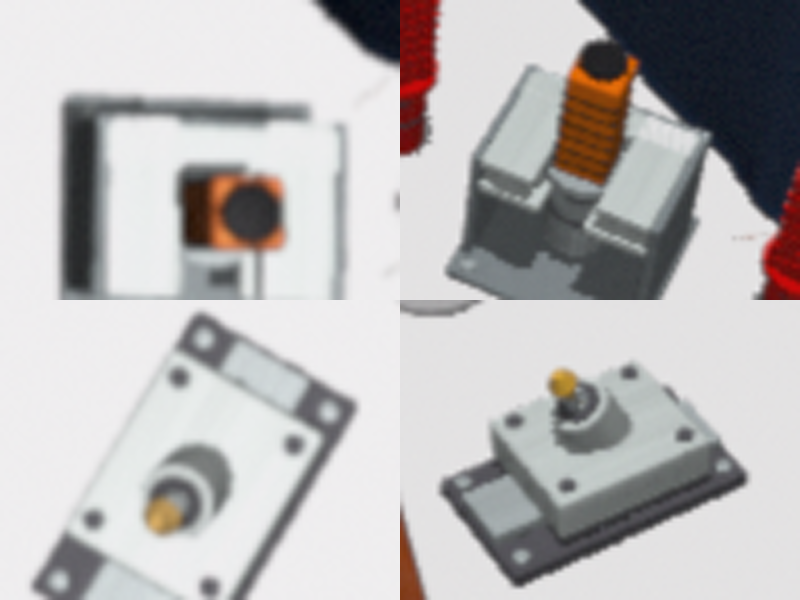

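```bash
cat >h.py <<'E'
from rig import env
import numpy as np
def ray(n,p):
    c=env.calibration(n);R=np.array(c["rotation"])
    return np.array(c["position"]),R@np.array([(p[0]-c["cx"])/c["fx"],(p[1]-c["cy"])/c["fy"],1])
def onz(n,p,z):
    o,d=ray(n,p);return o+d*(z-o[2])/d[2]
def tri(p,q):
    A=[];b=[]
    (o1,d1),(o2,d2)=ray("top",p),ray("scene",q)
    s=np.linalg.lstsq(np.c_[d1,-d2],o2-o1,rcond=None)[0]
    a,b=o1+s[0]*d1,o2+s[1]*d2
    return (a+b)/2,np.linalg.norm(a-b)
def proj(n,P):
    c=env.calibration(n);v=np.array(c["rotation"]).T@(np.array(P)-c["position"])
    return np.array([c["fx"]*v[0]/v[2]+c["cx"],c["fy"]*v[1]/v[2]+c["cy"]])
E
python3 - <<'E'
from h import *
np.set_printoptions(precision=4,suppress=True)
print("cap",tri((440.4,292),(411.2,285)),onz("top",(440.4,292),.128),onz("scene",(411.2,285),.128))
print("tip",tri((270.6,267.3),(278.9,239.2)),onz("top",(270.6,267.3),.084),onz("scene",(278.9,239.2),.084))
a,b,c=[onz("top",p,.008) for p in((280.1,222.6),(313.5,243.1),(242.7,283.4))]
print(a,b,c,np.linalg.norm(a-b),np.linalg.norm(a-c),np.degrees(np.arctan2(*(a-c)[[1,0]])),np.degrees(np.arctan2(*(a-b)[[1,0]])),"mid",(b+c)/2)
a,b=[onz("top",p,.071) for p in((410,273),(459,275))]
print("rest",a,b,np.degrees(np.arctan2(*(a-b)[[1,0]])))
import cv2
t=cv2.imread("pics/top0.png");s=cv2.imread("pics/scene0.png")
f=lambda im,x,y,w,h:cv2.resize(im[y:y+h,x:x+w],(400,400),interpolation=cv2.INTER_CUBIC)
cv2.imwrite("pics/crop1.png",np.hstack([f(t,395,260,70,70),f(t,240,220,75,75)]))
E
```

```text
cap (array([ 0.4583, -0.3051,  0.1248]), np.float64(0.0005064044511051412)) [ 0.4584 -0.3047  0.128 ] [ 0.4552 -0.3056  0.128 ]
tip (array([ 0.4953, -0.0271,  0.0783]), np.float64(0.0009822910427432217)) [ 0.4953 -0.028   0.084 ] [ 0.4898 -0.0301  0.084 ]
[ 0.5811 -0.0362  0.008 ] [ 0.5447 -0.0978  0.008 ] [0.4692 0.0284 0.008 ] 0.07159414078534183 0.12911764378934684 -29.99410319321861 59.43105935391701 mid [ 0.507  -0.0347  0.008 ]
rest [ 0.4905 -0.2644  0.071 ] [ 0.4886 -0.3483  0.071 ] 88.695266489225
```

View pics/crop1.png

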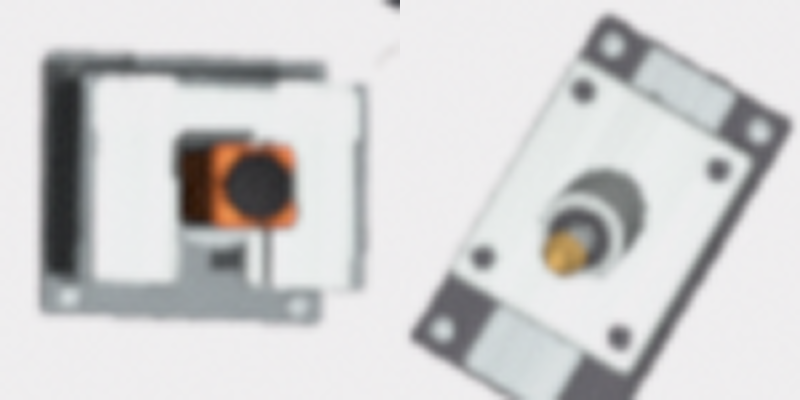

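Candidates, as pixels in the top picture: orange greaser in the rest (440,292), red look-alikes (375,277) and (490,292). The crop confirms that the orange one stands in the slotted rest, which opens towards world -x. The brass nipple (271,267) leans to the lower left.

Request:
jog_arm([
  [0.016,-0.054,0],
  [0.016,-0.054,0],
  [0.016,-0.054,0],
  [0.016,-0.054,0],
  [0.016,-0.054,0],
], hand=[0.085,0.08,0.07,0.06,0.055], yaw=[0.024,0.024,0.024,0.024,0.024], grip_force=20)

```text
time_s: 0.72
position: [0.2865, 0.2381, 0.2482]
tool_rot: [[-0.965, 0.26, 0.0], [0.26, 0.965, -0.0], [-0.0, -0.0, -1.0]]
ft_force: [1.6, 0.2, 0.2]
grip_width: 0.055
gripper_force: 0.0
```

Request:
jog_arm([
  [0.016,-0.054,0],
  [0.016,-0.054,0],
  [0.016,-0.054,0],
  [0.016,-0.054,0],
  [0.016,-0.054,0],
], hand=[0.055,0.055,0.055,0.055,0.055], yaw=[0.024,0.024,0.024,0.024,0.024])

```text
time_s: 1.35
position: [0.3665, -0.0321, 0.2483]
tool_rot: [[-0.99, 0.144, 0.0], [0.144, 0.99, 0.0], [-0.0, 0.0, -1.0]]
ft_force: [0.9, 1.0, 0.7]
grip_width: 0.0549
gripper_force: 0.0
```

Request:
jog_arm([
  [0.016,-0.054,0],
  [0.016,-0.054,0],
  [0.016,-0.054,0],
  [0.016,-0.054,0],
  [0.016,-0.054,0],
], hand=[0.055,0.055,0.055,0.055,0.055], yaw=[0.024,0.024,0.024,0.024,0.024])

```text
time_s: 1.98
position: [0.4466, -0.302, 0.248]
tool_rot: [[-1.0, 0.024, -0.0], [0.024, 1.0, 0.001], [0.0, 0.001, -1.0]]
ft_force: [0.1, -0.1, 0.8]
grip_width: 0.055
gripper_force: 0.0
```

Request:
jog_arm([
  [0.011,-0.003,-0.035],
  [0,0,-0.04],
  [0,0,-0.04],
  [0,0,-0.025],
  [0,0,-0.013],
], hand=[0.055,0.055,0.055,0.055,0.055], yaw=[0,0,0,0,0])

```text
time_s: 2.6
position: [0.4571, -0.3029, 0.0939]
tool_rot: [[-1.0, 0.025, -0.002], [0.025, 1.0, 0.002], [0.002, 0.002, -1.0]]
ft_force: [0.2, -0.4, -0.4]
grip_width: 0.0547
gripper_force: 0.0
```

Request:
jog_arm([
  [0,0,0],
  [0,0,0],
  [0,0,0],
  [0,0,0],
  [0,0,0],
], hand=[0.02,0.015,0.015,0.015,0.015], yaw=[0,0,0,0,0], grip_force=60)

```text
time_s: 3.22
position: [0.4578, -0.3036, 0.0962]
tool_rot: [[-1.0, 0.025, 0.001], [0.025, 1.0, -0.001], [-0.001, -0.001, -1.0]]
ft_force: [-0.3, -0.8, 6.3]
grip_width: 0.0234
gripper_force: 59.9
```

```bash
python3 - <<'E'
from h import *
import cv2
t=env.get_image("top");s=env.get_image("scene")
f=lambda im,x,y,w,h:cv2.resize(im[y:y+h,x:x+w],(400,400),interpolation=cv2.INTER_CUBIC)
cv2.imwrite("pics/g.png",np.hstack([f(t,380,230,120,120),f(s,350,230,120,120)])[:,:,::-1])
E
```

```text
(no output)
```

View pics/g.png

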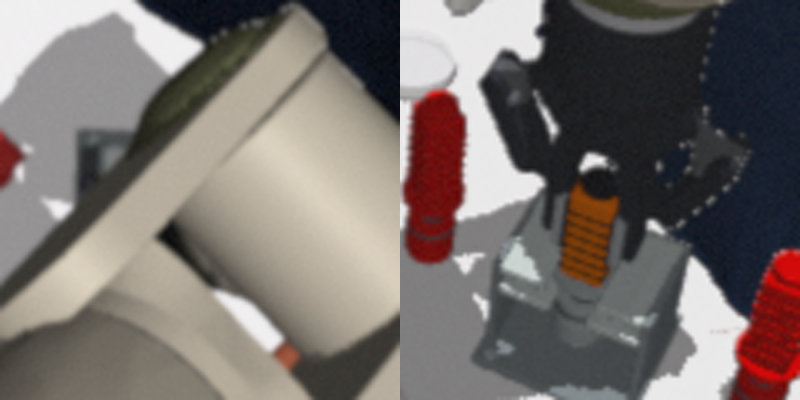

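The scene picture shows the fingers either side of the orange grip in the rest, and the opening reads 23.4 mm. The grasp is good, so I'll lift it slightly and slide it out level.

Request:
jog_arm([
  [0,0,0.0015],
  [-0.01,0.0002,0],
  [-0.015,0.0004,0],
  [-0.02,0.0005,0],
  [-0.02,0.0005,0],
], hand=[0.015,0.015,0.015,0.015,0.015], yaw=[0,0,0,0,0])

```text
time_s: 3.95
position: [0.3908, -0.3012, 0.0966]
tool_rot: [[-1.0, 0.025, -0.001], [0.025, 1.0, 0.001], [0.001, 0.001, -1.0]]
ft_force: [-0.4, -0.3, -2.4]
grip_width: 0.0233
gripper_force: 58.7
```

Request:
jog_arm([
  [-0.015,0.0004,0],
  [-0.01,0.0002,0],
  [0,0,0],
  [0,0,0.01],
  [0,0,0.02],
], hand=[0.015,0.015,0.015,0.015,0.015], yaw=[0,0,0,0,0])

```text
time_s: 4.58
position: [0.3678, -0.3009, 0.1273]
tool_rot: [[-1.0, 0.024, -0.0], [0.024, 1.0, 0.001], [0.0, 0.001, -1.0]]
ft_force: [0.9, -0.7, -2.6]
grip_width: 0.0233
gripper_force: 58.8
```

Request:
jog_arm([
  [0,0,0.035],
  [0,0,0.035],
  [0.01,0.025,0.035],
  [0.02,0.044,0],
  [0.02,0.044,0],
], hand=[0.015,0.015,0.015,0.015,0.015], yaw=[0,0,-0.06,-0.08,-0.08])

```text
time_s: 5.2
position: [0.4182, -0.1868, 0.2329]
tool_rot: [[-0.969, 0.245, 0.002], [0.245, 0.969, -0.001], [-0.002, -0.001, -1.0]]
ft_force: [0.2, 0.6, -3.1]
grip_width: 0.0237
gripper_force: 59.3
```

Request:
jog_arm([
  [0.02,0.044,0],
  [0.02,0.044,0],
  [0.02,0.044,0],
  [0.015,0.03,-0.02],
  [0,0,-0.022],
], hand=[0.015,0.015,0.015,0.015,0.015], yaw=[-0.08,-0.08,-0.08,-0.039,0])

```text
time_s: 5.82
position: [0.4935, -0.0237, 0.19]
tool_rot: [[-0.868, 0.497, 0.002], [0.497, 0.868, -0.0], [-0.002, 0.001, -1.0]]
ft_force: [0.3, -0.0, -2.4]
grip_width: 0.0235
gripper_force: 59.4
```

```bash
python3 - <<'E'
from h import *
import cv2
o=env.observe();print(np.round(o["position"],4),o["ft_force"])
s=env.get_image("scene")[:,:,::-1];cv2.imwrite("pics/s2full.png",s)
T=np.array([.493,-.026,.084]);P=np.array(o["position"])
for p in (T,P-[0,0,.084],P-[0,0,.054]): print(np.round(proj("scene",p),1))
cv2.imwrite("pics/s2.png",cv2.resize(s[130:280,200:400],(800,600),interpolation=cv2.INTER_CUBIC))
E
```

```text
[ 0.4935 -0.0237  0.19  ] [ 0.26946889 -0.02917108 -2.42279045]
[277.9 237.5]
[276.5 228.3]
[275.7 216.1]
```

View pics/s2.png

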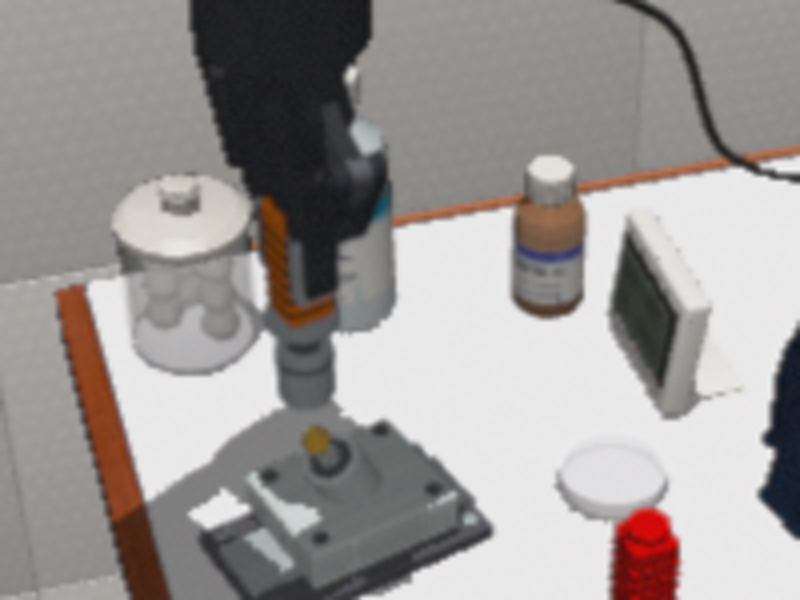

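The coupler's mouth (about 305,393 in the crop) is almost over the brass tip (316,438), as predicted to within a millimetre or two. I'll lower it onto the tip.

Request:
jog_arm([
  [-0.0005,-0.0023,-0.01],
  [0,0,-0.006],
  [0,0,-0.004],
  [0,0,-0.003],
  [0,0,-0.003],
], hand=[0.015,0.015,0.015,0.015,0.015], yaw=[0.02,0,0,0,0], grip_force=20)

```text
time_s: 6.5
position: [0.492, -0.0284, 0.1639]
tool_rot: [[-0.876, 0.483, 0.0], [0.483, 0.876, -0.0], [-0.0, 0.0, -1.0]]
ft_force: [-0.6, 0.5, -1.4]
grip_width: 0.0232
gripper_force: 59.6
```

Request:
jog_arm([
  [0.001,0.0018,0],
  [0,0,-0.001],
  [0,0,-0.001],
  [0,0,0],
  [0,0,0],
], hand=[0.015,0.015,0.015,0.015,0.015], yaw=[-0.018,0,0,0,0], grip_force=20)

```text
time_s: 7.12
position: [0.4933, -0.0267, 0.1623]
tool_rot: [[-0.867, 0.498, 0.001], [0.498, 0.867, -0.0], [-0.001, 0.0, -1.0]]
ft_force: [-0.1, -0.2, 3.9]
grip_width: 0.0237
gripper_force: 60.2
```

Request:
jog_arm([
  [0,0,0],
  [0,0,0],
  [-0.002,0.0012,0],
  [-0.002,0.0012,0],
  [-0.002,0.0012,-0.0004],
], hand=[0.018,0.018,0.018,0.018,0.018], yaw=[0,0,0,0,0], grip_force=20)

```text
time_s: 7.75
position: [0.4885, -0.0239, 0.1622]
tool_rot: [[-0.867, 0.498, 0.005], [0.498, 0.867, -0.003], [-0.006, 0.0, -1.0]]
ft_force: [6.1, -4.5, 5.4]
grip_width: 0.0234
gripper_force: 60.4
```

Request:
jog_arm([
  [0,0,0],
  [0,0,0],
  [0,0,0],
  [0,0,0],
  [0,0,0],
], hand=[0.0225,0.0225,0.023,0.023,0.023], yaw=[0,0,0,0,0], grip_force=25)

```text
time_s: 8.38
position: [0.4884, -0.0239, 0.1621]
tool_rot: [[-0.867, 0.499, 0.004], [0.499, 0.867, -0.002], [-0.005, 0.0, -1.0]]
ft_force: [4.1, -5.3, 4.5]
grip_width: 0.0233
gripper_force: 60.4
```

Request:
jog_arm([
  [-0.002,0.0012,-0.0002],
  [-0.002,0.0012,-0.0002],
  [-0.002,0.0012,-0.0003],
  [0,0,0],
  [0,0,0],
], hand=[0.018,0.018,0.018,0.018,0.018], yaw=[0,0,0,0,0], grip_force=20)

```text
time_s: 9.0
position: [0.4822, -0.0202, 0.1613]
tool_rot: [[-0.867, 0.499, 0.004], [0.499, 0.867, -0.002], [-0.004, 0.0, -1.0]]
ft_force: [5.3, -4.4, 3.8]
grip_width: 0.0235
gripper_force: 60.0
```

```bash
python3 - <<'E'
from h import *
import cv2
o=env.observe();print(np.round(o["position"],4),np.round(o["ft_force"],2),np.round(o["wrist_torque"],2),np.round(o["joint_efforts"],2))
s=env.get_image("scene")[:,:,::-1]
cv2.imwrite("pics/s3.png",cv2.resize(s[160:265,225:365],(800,600),interpolation=cv2.INTER_CUBIC))
E
```

```text
[ 0.4822 -0.0202  0.1613] [ 5.35 -4.44  3.81] [-1.05 -1.19 -0.06] [ 1.960e+00 -3.753e+01 -1.517e+01  8.000e-01  1.890e+00 -3.000e-02]
```

View pics/s3.png

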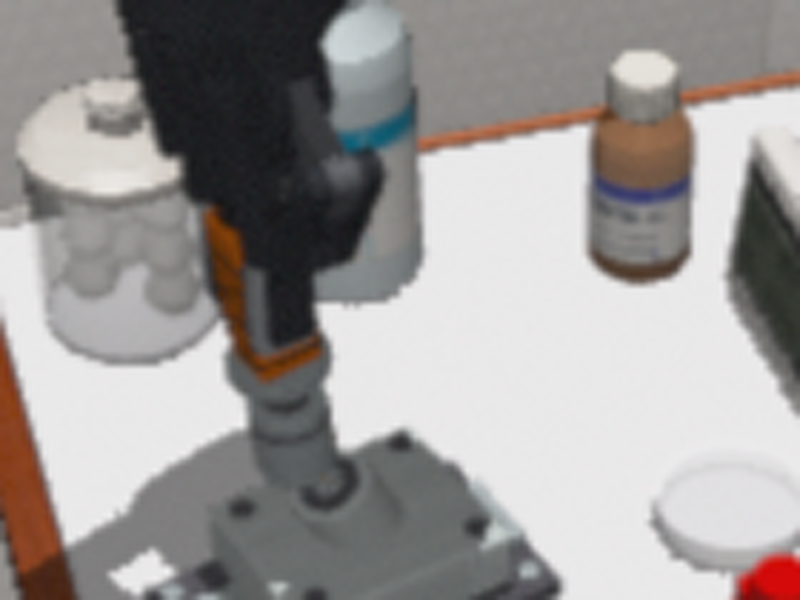

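The force has levelled off at about 7 N sideways while the hand moves on, and the picture shows the coupler hooked on the nipple. So the greaser is pivoting between the pads, and I'll carry on round the arc.

Request:
jog_arm([
  [-0.0025,0.0015,-0.0006],
  [-0.0025,0.0015,-0.0006],
  [-0.0025,0.0015,-0.0007],
  [-0.0025,0.0015,-0.0008],
  [0,0,0],
], hand=[0.018,0.018,0.018,0.018,0.018], yaw=[0,0,0,0,0])

```text
time_s: 9.68
position: [0.472, -0.014, 0.1584]
tool_rot: [[-0.867, 0.498, 0.004], [0.498, 0.867, -0.002], [-0.004, 0.0, -1.0]]
ft_force: [4.1, -3.8, 3.0]
grip_width: 0.0232
gripper_force: 59.8
```

Request:
jog_arm([
  [-0.0025,0.0015,-0.0009],
  [-0.0025,0.0015,-0.001],
  [-0.0025,0.0015,-0.001],
  [-0.0025,0.0015,-0.001],
  [0,0,0],
], hand=[0.018,0.018,0.018,0.018,0.018], yaw=[0,0,0,0,0])

```text
time_s: 10.3
position: [0.4622, -0.0078, 0.1546]
tool_rot: [[-0.867, 0.498, 0.004], [0.498, 0.867, -0.002], [-0.004, 0.001, -1.0]]
ft_force: [4.3, -2.8, 3.8]
grip_width: 0.0238
gripper_force: 59.6
```

```bash
python3 - <<'E'
from h import *
import cv2
o=env.observe();print(np.round(o["position"],4),np.round(o["ft_force"],2),np.round(o["wrist_torque"],2),np.round(o["joint_efforts"],2))
s=env.get_image("scene")[:,:,::-1];t=env.get_image("top")[:,:,::-1]
P=np.array(o["position"])+[0,0,.002];a=np.array([-.366,.211,.906])
for th in (15,20,25,30):
  r=np.radians(th);a=np.array([-.866*np.sin(r),.5*np.sin(r),np.cos(r)])
  print(th,[np.round((proj("scene",P-a*k)-[225,160])*5.714,0) for k in(.086,.056,.036,-.03)])
cv2.imwrite("pics/s4.png",cv2.resize(s[160:265,225:365],(800,600),interpolation=cv2.INTER_CUBIC))
E
```

```text
[ 0.4622 -0.0078  0.1546] [ 4.27 -2.82  3.83] [-0.74 -1.22  0.01] [ 1.200e+00 -3.571e+01 -1.454e+01  3.600e-01  1.800e+00  1.000e-02]
15 [array([268., 480.]), array([242., 423.]), array([225., 384.]), array([162., 246.])]
20 [array([286., 467.]), array([255., 415.]), array([233., 379.]), array([155., 251.])]
25 [array([304., 454.]), array([267., 406.]), array([240., 373.]), array([148., 256.])]
30 [array([321., 439.]), array([278., 396.]), array([248., 366.]), array([142., 261.])]
```

View pics/s4.png

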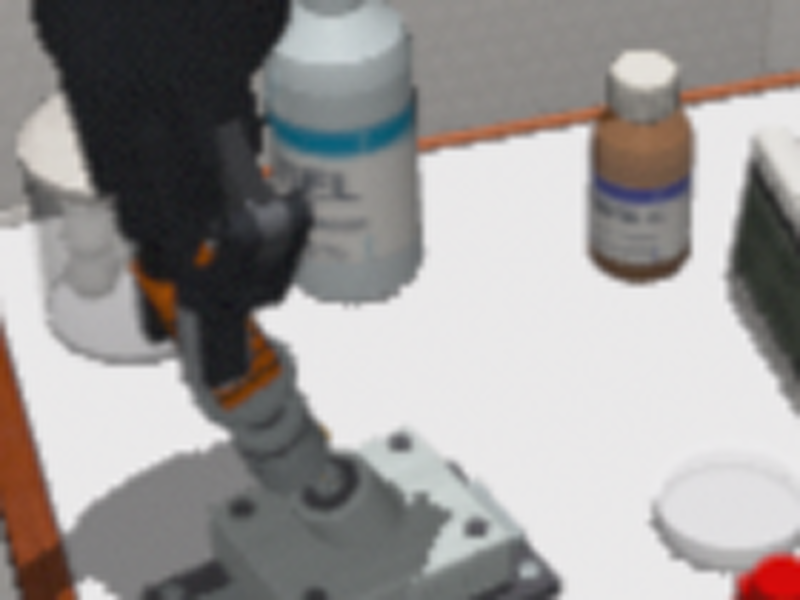

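```bash
python3 - <<'E'
from h import *
import cv2
o=env.observe()
s=np.ascontiguousarray(env.get_image("scene")[:,:,::-1]);cv2.imwrite("pics/full5.png",s)
x0,y0,w,h=245,195,60,67.5;k=6.667
c=cv2.resize(s[195:262,245:305],(400,447),interpolation=cv2.INTER_CUBIC);d=c.copy()
P=np.array(o["position"])+[0,0,.002]
def circ(C,a,r,col):
    u=np.cross(a,[0,0,1]);u/=np.linalg.norm(u);v=np.cross(a,u)
    pts=np.array([(proj("scene",C+r*(np.cos(t)*u+np.sin(t)*v))-[x0,y0])*k for t in np.linspace(0,6.283,40)])
    cv2.polylines(d,[pts.astype(int)],True,col,1)
def ax(th): r=np.radians(th);return np.array([-.866*np.sin(r),.5*np.sin(r),np.cos(r)])
a=ax(25);T=np.array([.493,-.026,.084])
circ(T,a,.003,(0,255,255));circ(T-.008*a,a,.0075,(0,255,255));circ(T-.0255*a,a,.015,(0,255,255))
for z,r in((0,.014),(.03,.014),(.044,.018),(.05,.018)): circ(P-a*(.086-z),a,r,(0,0,255))
cv2.imwrite("pics/s5.png",np.hstack([c,d]))
E
```

```text
(no output)
```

View pics/s5.png

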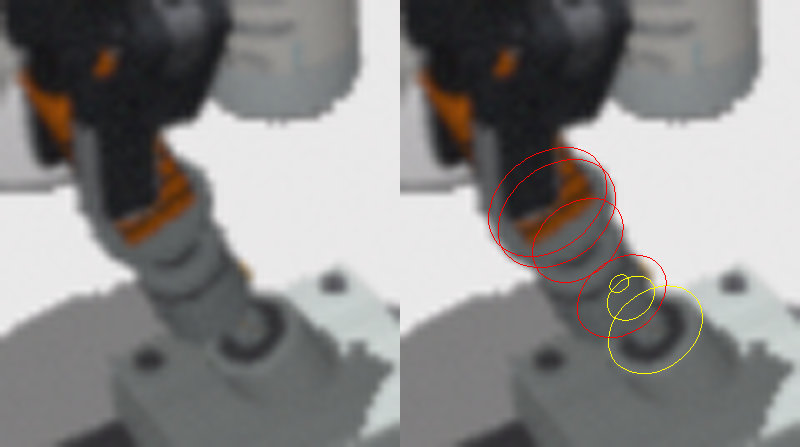

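The overlay shows the greaser leaning about 21–23°, with the coupler dragged a few mm towards the lean. A bit of brass peeks out at its right edge (645,272). I'll tilt a little further, then move back across the axis to centre it.

Request:
jog_arm([
  [-0.002,0.0011,-0.001],
  [-0.0018,0.0011,-0.001],
  [0,0,0],
  [0,0,0],
  [0,0,0],
], hand=[0.018,0.018,0.018,0.018,0.018], yaw=[0,0,0,0,0])

```text
time_s: 11.08
position: [0.4583, -0.0056, 0.1526]
tool_rot: [[-0.867, 0.498, 0.003], [0.498, 0.867, -0.001], [-0.004, 0.001, -1.0]]
ft_force: [5.0, -2.4, 4.2]
grip_width: 0.0235
gripper_force: 59.5
```

Request:
jog_arm([
  [0.0008,-0.0005,0.0004],
  [0.0008,-0.0005,0.0004],
  [0,0,0],
  [0,0,0],
  [0,0,0],
], hand=[0.018,0.018,0.018,0.018,0.018], yaw=[0,0,0,0,0])

```text
time_s: 11.7
position: [0.4588, -0.006, 0.1529]
tool_rot: [[-0.867, 0.498, 0.0], [0.498, 0.867, 0.0], [0.0, 0.0, -1.0]]
ft_force: [3.5, 0.4, 3.3]
grip_width: 0.0233
gripper_force: 59.6
```

Request:
jog_arm([
  [0.0008,-0.0005,0.0004],
  [0.0008,-0.0005,0.0004],
  [0,0,0],
  [0,0,0],
  [0,0,0],
], hand=[0.018,0.018,0.018,0.018,0.018], yaw=[0,0,0,0,0])

```text
time_s: 12.32
position: [0.4602, -0.0071, 0.1536]
tool_rot: [[-0.867, 0.498, -0.001], [0.498, 0.867, 0.0], [0.001, -0.0, -1.0]]
ft_force: [1.7, 0.7, 1.3]
grip_width: 0.0231
gripper_force: 59.5
```

Request:
jog_arm([
  [0.0008,-0.0005,0.0004],
  [0.0004,-0.0002,-0.0009],
  [0.0004,-0.0002,-0.0009],
  [0.0004,-0.0002,-0.0009],
  [0,0,0],
], hand=[0.012,0.012,0.012,0.012,0.012], yaw=[0,0,0,0,0], grip_force=120)

```text
time_s: 12.95
position: [0.4625, -0.0083, 0.1513]
tool_rot: [[-0.867, 0.498, 0.0], [0.498, 0.867, -0.0], [-0.0, 0.0, -1.0]]
ft_force: [2.0, -0.8, 0.1]
grip_width: 0.0226
gripper_force: 117.8
```

Request:
jog_arm([
  [0.0004,-0.0002,-0.0009],
  [0.0004,-0.0002,-0.0009],
  [0,0,0],
  [0,0,0],
  [0,0,0],
], hand=[0.012,0.012,0.012,0.012,0.012], yaw=[0,0,0,0,0])

```text
time_s: 13.58
position: [0.4631, -0.0085, 0.15]
tool_rot: [[-0.867, 0.498, 0.0], [0.498, 0.867, 0.0], [-0.0, 0.0, -1.0]]
ft_force: [-1.3, 0.2, 7.8]
grip_width: 0.023
gripper_force: 118.0
```

Request:
jog_arm([
  [0.0004,-0.0002,-0.0009],
  [0.0004,-0.0002,-0.0009],
  [0,0,0],
  [0,0,0],
  [0,0,0],
], hand=[0.012,0.012,0.012,0.012,0.012], yaw=[0,0,0,0,0])

```text
time_s: 14.2
position: [0.4639, -0.0088, 0.1482]
tool_rot: [[-0.867, 0.498, 0.0], [0.498, 0.867, 0.0], [-0.0, 0.0, -1.0]]
ft_force: [-1.8, 1.6, 8.8]
grip_width: 0.0225
gripper_force: 118.0
```

Request:
jog_arm([
  [0.0004,-0.0002,-0.0009],
  [0.0004,-0.0002,-0.0009],
  [0,0,0],
  [0,0,0],
  [0,0,0],
], hand=[0.012,0.012,0.012,0.012,0.012], yaw=[0,0,0,0,0])

```text
time_s: 14.82
position: [0.4645, -0.0094, 0.1458]
tool_rot: [[-0.867, 0.498, -0.001], [0.498, 0.867, 0.0], [0.001, -0.0, -1.0]]
ft_force: [0.0, 0.6, -0.9]
grip_width: 0.0228
gripper_force: 118.0
```

Request:
jog_arm([
  [0.0004,-0.0002,-0.0009],
  [0.0004,-0.0002,-0.0009],
  [0,0,0],
  [0,0,0],
  [0,0,0],
], hand=[0.012,0.012,0.012,0.012,0.012], yaw=[0,0,0,0,0])

```text
time_s: 15.45
position: [0.4651, -0.0096, 0.1445]
tool_rot: [[-0.867, 0.498, -0.001], [0.498, 0.867, 0.0], [0.001, -0.0, -1.0]]
ft_force: [-3.6, 2.1, 6.6]
grip_width: 0.0229
gripper_force: 118.2
```

Request:
jog_arm([
  [0.0004,-0.0002,-0.0009],
  [0.0004,-0.0002,-0.0009],
  [0,0,0],
  [0,0,0],
  [0,0,0],
], hand=[0.012,0.012,0.012,0.012,0.012], yaw=[0,0,0,0,0])

```text
time_s: 16.08
position: [0.4659, -0.01, 0.1427]
tool_rot: [[-0.867, 0.498, -0.001], [0.498, 0.867, 0.0], [0.001, -0.0, -1.0]]
ft_force: [-4.1, 0.6, 7.4]
grip_width: 0.0229
gripper_force: 118.4
```

Request:
jog_arm([
  [0.0004,-0.0002,-0.0009],
  [0.0004,-0.0002,-0.0009],
  [0,0,0],
  [0,0,0],
  [0,0,0],
], hand=[0.012,0.012,0.012,0.012,0.012], yaw=[0,0,0,0,0])

```text
time_s: 16.7
position: [0.4666, -0.0104, 0.141]
tool_rot: [[-0.867, 0.498, -0.001], [0.498, 0.867, 0.0], [0.001, -0.0, -1.0]]
ft_force: [-5.3, 1.5, 9.0]
grip_width: 0.023
gripper_force: 118.6
```

Request:
jog_arm([
  [0.0004,-0.0002,-0.0009],
  [0.0004,-0.0002,-0.0009],
  [0,0,0],
  [0,0,0],
  [0,0,0],
], hand=[0.012,0.012,0.012,0.012,0.012], yaw=[0,0,0,0,0])

```text
time_s: 17.32
position: [0.4673, -0.0108, 0.1393]
tool_rot: [[-0.867, 0.498, -0.001], [0.498, 0.867, 0.0], [0.001, -0.0, -1.0]]
ft_force: [-5.1, 2.0, 10.2]
grip_width: 0.0228
gripper_force: 118.8
```

```bash
python3 - <<'E'
from h import *
import cv2
o=env.observe();f=np.array(o["ft_force"])-[.3,0,-2.4];a=np.array([-.366,.211,.906])
print(np.round(o["position"],4),"axial",f@a,"lateral",f-a*(f@a))
s=np.ascontiguousarray(env.get_image("scene")[:,:,::-1])
x0,y0,k=245,195,6.667
c=cv2.resize(s[195:262,245:305],(400,447),interpolation=cv2.INTER_CUBIC);d=c.copy()
P=np.array(o["position"])+[0,0,.002]
def circ(C,a,r,col):
    u=np.cross(a,[0,0,1]);u/=np.linalg.norm(u);v=np.cross(a,u)
    pts=np.array([(proj("scene",C+r*(np.cos(t)*u+np.sin(t)*v))-[x0,y0])*k for t in np.linspace(0,6.283,40)])
    cv2.polylines(d,[pts.astype(int)],True,col,1)
T=np.array([.493,-.026,.084])
circ(T-.0255*a,a,.015,(0,255,255))
for z,r in((0,.014),(.03,.014),(.044,.018),(.05,.018)): circ(P-a*(.086-z),a,r,(0,0,255))
cv2.imwrite("pics/s6.png",np.hstack([c,d]))
E
```

```text
[ 0.4673 -0.0108  0.1393] axial 13.836208599315652 lateral [-0.3533424  -0.92499863  0.08317535]
```

View pics/s6.png

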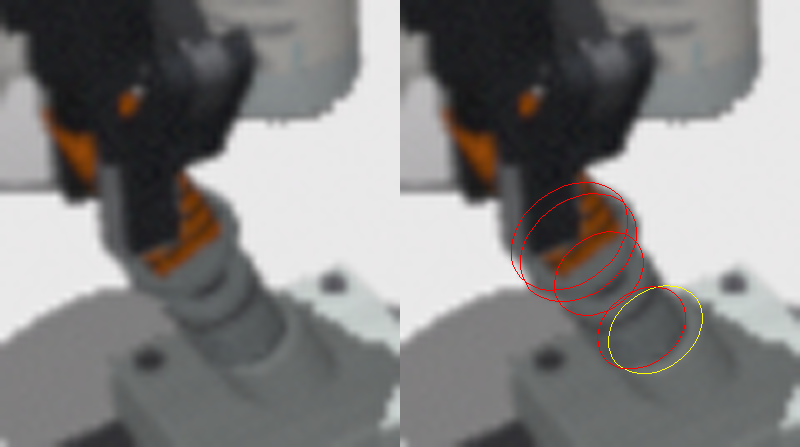

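The coupler sits squarely over the boss and matches the overlay. The push is about 13.8 N along the axis with almost no side force, the estimated lean is 25–27°, and the pad-to-seat distance is 71 mm as it should be. Handing in.

```bash
python3 -c "
from rig import env
print(env.close_job())"
```

```text
the job is handed in; nothing more can be done
None
```

The job is handed in: the greaser is still gripped, its coupler snapped home on the tilted nipple and holding it an estimated 7 mm down with about 14 N; the judge's result was not shown.

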